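# Clamp the staining dish on the shaker and set its speed dial

## Task

Get the platform shaker ready for a slide-staining run. First slide the clamp bar (the one with the black grip) towards the fence until the green staining dish is held snugly between bar and fence, then flip the red cam lever down to lock the bar, and last turn the speed knob on the sloping console until its white pointer stands at the orange mark. Do not tip the dish, and leave the other things on the bench where they are.

Things in the scene. Friction and masses are not known exactly. Their poses are not given: they have to be found in the camera images.
- shaker: White platform shaker standing on the bench, fixed, 250 (x) x 280 (y) mm, its aluminium platform top 85 mm above the origin. Origin at the centre of its underside; +x points from the clamp bar to the fence, z up. The steel fence is fixed on the platform: its face towards the bar is at x = +95 mm, 30 mm high. The shaker and the console swap sides and vary in place and yaw.
- dish: Closed green staining dish with a white lid, loose on the shaker platform between bar and fence, 85 (x) x 95 (y) x 45 (z) mm, about 0.35 kg. Origin at the centre of its underside. It starts a few mm to 40 mm short of the fence and slightly turned; the bar pushes it against the fence and squares it. Clamped, its origin is at x = +52.5 mm in the shaker's frame.
- clamp_bar (a joint): Slide of the steel clamp bar, m; 0 = fully open, grows towards the fence (shaker +x). The bar is 22 mm thick (x), 250 mm long (y), its top 40 mm above the platform. At value v the face that meets the dish is at x = -74 mm + v in the shaker's frame, so the dish is clamped at v = 0.084. It moves against a friction of about 4 N.
- clamp_grip (a point): Point to grip the clamp bar: centre of the black square grip, 18 x 18 mm and 28 mm high (its top 14 mm above this point), which stands on the bar's +y end, 64 mm above the platform; axes as the shaker's. The bar's top is 24 mm below this point.
- cam_lever (a joint): Angle of the red cam lever on the clamp bar, rad; 0 = upright (open), grows as it swings down towards the shaker's -y, along the bar; 1.5 = flat (locked), the stop. It stays where it is left; about 2 N at the tip moves it.
- lever_pivot (a point): Axis of the cam lever, 55 mm above the platform and 15 mm above the bar's top, moves with the bar; axes as the shaker's, the lever turns about its x axis.
- lever_tip (a point): Centre of the ball (radius 9 mm) at the end of the red lever, 66 mm from the pivot; the lever's rod is 12 mm thick. Its z axis points along the lever from pivot to tip.
- console: Grey speed console with a white panel standing on the bench, fixed, 150 mm wide (y), about 146 mm deep, 126 mm high at the back. Origin at the centre of its underside, z up. Its panel faces the console's -x and slopes: the panel's normal is tilted 35 degrees from vertical towards the console's -x. The knob's axis is at the panel's centre, 85 mm above the origin.
- knob_grip (a point): Point to grip the black speed knob: on its axis, 29 mm above the panel. z axis = the knob's axis, out of the panel; x axis = along the bar grip towards the white pointer. The bar grip is 44 mm long, 14 mm thick, its top 34 mm above the panel; under it lies a round skirt of 26 mm radius, its top 6.5 mm above the panel.
- speed_knob (a joint): Angle of the speed knob, rad, 0 to 4.71, growing clockwise as seen from above the panel; 0 points to the panel's lower left. The scale has 19 ticks, one every 15 degrees. It turns easily (0.03 N m) and stays where it is left.
- speed_mark (a joint): Angle of the orange speed mark on the dial's rim, on the same scale as speed_knob: the knob is right when the two values agree. It stays put during a run.
- pointer (a point): Point on the line of the knob's white pointer, 30 mm from the axis, turns with the knob.
- mark (a point): Point 30 mm from the axis in the direction of the orange mark (a 14 x 10 mm tab on the panel just outside the ticks); the pointer is right when it meets this point.
- wash_bottle: Bystander: clear wash bottle with a blue cap and spout, 68 mm wide, 212 mm high.
- reagent_jar: Bystander: amber jar with a black cap, 48 mm wide, 85 mm high, behind the console.
- slide_box: Bystander: flat blue slide box with a white lid, 102 x 87 x 36 mm.
- specimen_cup: Bystander: white cup with a yellow cap, 56 mm wide, 60 mm high, behind the shaker.
- tube_rack: Bystander: orange rack with capped tubes, 70 x 150 x 86 mm.
- beaker: Bystander: glass beaker, 66 mm wide, 85 mm high.
- note_pad: Bystander: paper pad, 90 x 130 x 12 mm.

How it is judged:
On the way, in this order (a step that is already met when the one before it is completed fails the run):
1. the bar has slid up to the dish and holds it against the fence (bar, dish and fence within 3 mm of touching), with the lever still open (under 0.5 rad) (value of joint clamp_bar above 0.081 m and x of dish in the frame of shaker above 0.0495 m and value of joint cam_lever below 0.5 rad), for 0.2 s.
2. the lever is flipped down flat (past 1.3 rad) with the dish still held (value of joint cam_lever above 1.3 rad and value of joint clamp_bar above 0.081 m), for 0.2 s.
3. the knob's pointer is at the orange mark (within 7.5 degrees, half a scale division) (distance between pointer and mark below 0.0039 m), for 0.2 s.
At the end, for the whole second after the job is handed in: The dish stands flat and square on the platform, clamped between bar and fence (gaps under 3 mm, within 50 mm of the shaker's middle line sideways) and at rest, the cam lever lies flat (over 1.3 of its 1.5 rad), and the knob's pointer is within 7.5 degrees of the orange mark (all of step 2 and distance between pointer and mark below 0.0039 m and value of joint clamp_bar below 0.087 m and x of dish in the frame of shaker between 0.0495 and 0.0555 m and y of dish in the frame of shaker between -0.05 and 0.05 m and z of dish in the frame of shaker below 0.09 m and angle between the x axis of dish and the x axis of shaker, either way round below 0.06 rad and linear speed of dish below 0.01 m/s); the robot touches nothing.
It fails at once if the dish is tipped by more than 0.25 rad (angle between dish's own z axis and vertical above 0.25 rad).
It fails at once if a bystander is moved by more than 20 mm (distance of any of wash_bottle, reagent_jar, slide_box, specimen_cup, tube_rack, beaker, note_pad from where it was at the start of the episode above 0.02 m).
It also fails if it takes over 72 s, if anything falls off the work surface, if the arm or the gripper's body presses on something with over 40 N, if the wrist force passes 120 N, or if a joint passes its speed limit or range.

## Robot

A 6-joint arm with a two-finger parallel gripper is mounted at the origin on the work surface. World frame = base frame: x ahead of the robot, y to its left, z up, the work surface at z = 0. Lengths are in m, angles in rad, forces in N, time in s.
With the tool pointing down it reaches from about 0.425 to 0.95 m from the base axis. Payload 3.5 kg.
Tool frame: the origin (TCP) lies where the fingers leave the gripper's body, on its centre line; the fingertips stand 73 mm ahead of it and the grasp point (between the pads) lies 54 mm ahead of it; z points along the fingers, y is the direction in which the jaws open and shut (so a half turn about z gives the same grasp; the last joint's range is limited). The gripper opens to 85 mm and grips with 20 to 120 N. Pads are 22 mm wide; open, the fingers measure 114 mm over their backs; the gripper's body (76 mm by 85 mm) begins 54 mm behind the grasp point. The pads swing forward as they close: fully open they stand 13 mm farther back than shut.
Start: joints at [0.993, 0.286, 1.577, -0, 1.279, -0.15], TCP at [0.28, 0.614, 0.304] pointing down, gripper open.
Joint ranges: [-2.77, 2.77], [-0.9, 2.22], [0.21, 2.48], [-1.53, 4.67], [0.24, 2.81], [-2.84, 2.84]. Speed limits (rad/s): [2.79, 2.79, 3.14, 3.14, 3.14, 3.14].

## Interface

Orientations are given as a 3x3 rotation matrix whose columns are the frame's x, y, z axes.
In Python, from cell import move_to, servo_line, move_joints, gripper_to, hold, solve_ik, camera, get_calibration, IKError, close_job, look_for, get_t, get_joint_pos, get_joint_vel, get_joint_efforts, get_tcp_pos, get_tool_rot, get_wrist_force, get_wrist_torque, get_width gives the robot as it stands. The module is installed in compiled form; this text tells all that it offers. Calls block until the motion is done:
- move_to(position, orientation): joint-space move of the TCP to a pose.
- servo_line(position, orientation=None, vel=0.15, max_force=None): straight line of the TCP; orientation=None keeps the orientation; vel is the mean speed in m/s. With max_force (N) it stops when the force on the tool has changed by that much, and returns True; else False.
- move_joints(angles): joint-space move.
- gripper_to(opening, grip_force=None): opening from 0.0 (shut) to 1.0 (fully open); grip_force is the grip in N (None keeps the last); returns when the fingers have stopped.
- hold(seconds).
- solve_ik(position, orientation): joint angles nearest the present ones, or None.
- camera(name): name is "scene" or "top" or "wrist"; returns the picture (400x640x3 uint8, red, green, blue); there is no depth.
- get_calibration(name): a dict with "intrinsics" (3x3 intrinsics, pixels), "R" (3x3) and "t" (3): a world point X has camera coordinates R X + t. Camera axes: x right, y down, z forward; pixel columns grow to the right and rows downward; lengths in m; the calibration is good to about 2 mm. A picture is of the moment at which its call begins: read the wrist's pose just before it. get_calibration takes no time and is no camera call; for the wrist camera it gives the pose at the moment of the call.
A pose or a line that the arm cannot do raises IKError and nothing moves.
- close_job(): hands the job in, once; it reports no verdict.
Trained networks look in the newest picture that a camera, given by its name, has taken for a name from the list of things; names that differ only in an ending like _2 or _b are one class to them, and where a whole thing is asked for, a point or a joint stands for the part that bears it (a point fixed in the world has none). Each returns a list of dicts, best first, with "confidence" (0 to 1); they miss things now and then, are a little off and sometimes report something else, mostly with a low value. They report only what shows in the picture. A call takes as long as a camera call.
- look_for(camera, target): "position" ([x, y, z] in m, in world coordinates, good to about 4 mm: the middle of the surface that is visible of it).
Readings, each from a call of its own:
- get_t(): time.
- get_joint_pos(): joint angles.
- get_joint_vel(): joint speeds.
- get_joint_efforts(): joint torques, N m.
- get_tcp_pos(): TCP position.
- get_tool_rot(): TCP orientation.
- get_wrist_force(): force on the tool from outside, world axes, zero at the start.
- get_wrist_torque(): the same for the moment, N m.
- get_width(): opening from 0.0 (shut) to 1.0 (fully open).
Only numpy, scipy, OpenCV 4.12 (cv2) and the standard library are available. Lean on these libraries where they do the work, as an engineer would, in place of code of your own. Each camera call takes 0.05 s, during which the arm holds its last target. There are 200 camera calls.

## Working session

There is one attempt and no reset: what is moved stays moved. The work goes in short steps, each a Python script; the robot and the scene stay as the last script left them, time stands still between calls to the robot, and variables do not carry over. Pictures are saved under pics/ and viewed, about 8 in all and at most 12, crops included, and the job is handed in when it is done.

```bash
mkdir -p pics; python3 - <<'E'
from cell import *
import cv2,numpy as np
for c in("scene","top"):
    im=camera(c); cv2.imwrite(f"pics/{c}0.png",im[:,:,::-1])
    k=get_calibration(c); print(c,np.round(k["intrinsics"],1).tolist(),np.round(k["R"],3).tolist(),np.round(k["t"],3).tolist())
    for n in "shaker dish clamp_bar clamp_grip lever_pivot lever_tip console knob_grip pointer mark wash_bottle reagent_jar slide_box specimen_cup tube_rack beaker note_pad".split():
        print(n,[(np.round(d["position"],3).tolist(),round(d["confidence"],2)) for d in look_for(c,n)[:2]])
print(get_t())
E
```

```text
scene [[393.5, 0.0, 327.0], [0.0, 393.5, 195.6], [0.0, 0.0, 1.0]] [[0.649, 0.761, 0.007], [0.457, -0.382, -0.803], [-0.609, 0.524, -0.596]] [-0.349, -0.138, 1.553]
shaker [([0.663, -0.214, 0.087], 0.88)]
dish [([0.664, -0.194, 0.129], 0.62), ([0.544, -0.157, 0.184], 0.56)]
clamp_bar [([0.542, -0.154, 0.123], 0.93), ([0.618, 0.172, 0.078], 0.38)]
clamp_grip [([0.543, -0.158, 0.123], 0.62)]
lever_pivot [([0.542, -0.15, 0.121], 0.65)]
lever_tip [([0.543, -0.146, 0.181], 0.69)]
console [([0.619, 0.171, 0.075], 0.56)]
knob_grip []
pointer [([0.56, 0.191, 0.1], 0.57), ([0.706, 0.248, 0.057], 0.18)]
mark [([0.616, 0.17, 0.079], 0.41)]
wash_bottle [([0.555, 0.198, 0.103], 0.59), ([0.587, 0.445, 0.095], 0.58)]
reagent_jar [([0.706, 0.248, 0.057], 0.96)]
slide_box [([0.536, -0.494, 0.041], 0.8), ([0.544, -0.151, 0.122], 0.56)]
specimen_cup [([0.809, -0.141, 0.049], 0.7)]
tube_rack [([0.38, 0.448, 0.044], 0.67), ([0.806, -0.14, 0.049], 0.53)]
beaker [([0.317, -0.285, 0.06], 0.59)]
note_pad [([0.356, -0.464, 0.007], 0.59), ([0.541, -0.154, 0.122], 0.22)]
top [[423.8, 0.0, 317.0], [0.0, 423.8, 20
[... 286 characters left out ...]
127], 0.63), ([0.368, 0.466, 0.05], 0.23)]
clamp_grip [([0.533, -0.155, 0.124], 0.83)]
lever_pivot [([0.532, -0.155, 0.126], 0.58)]
lever_tip []
console [([0.571, 0.208, 0.097], 0.78), ([0.533, -0.154, 0.127], 0.72)]
knob_grip [([0.555, 0.207, 0.104], 0.55)]
pointer [([0.555, 0.207, 0.1], 0.47)]
mark []
wash_bottle [([0.573, 0.447, 0.126], 0.72)]
reagent_jar [([0.694, 0.258, 0.086], 0.76), ([0.531, -0.152, 0.124], 0.41)]
slide_box [([0.521, -0.482, 0.036], 0.97)]
specimen_cup [([0.787, -0.13, 0.06], 0.46)]
tube_rack [([0.366, 0.471, 0.049], 0.87), ([0.572, 0.446, 0.126], 0.59)]
beaker [([0.295, -0.288, 0.035], 0.6), ([0.788, -0.131, 0.062], 0.38)]
note_pad [([0.349, -0.46, 0.016], 0.61)]
1.8
```

View pics/top0.png

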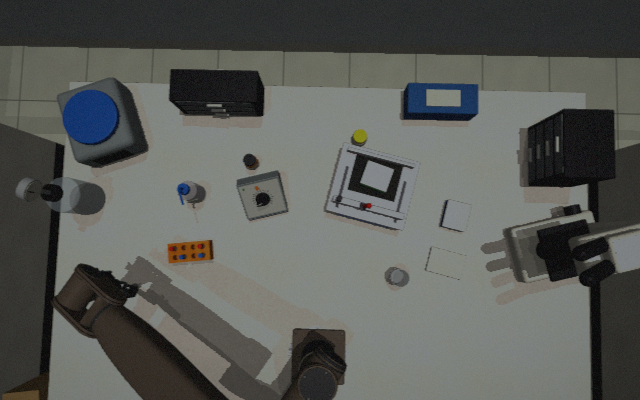

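View pics/scene0.png

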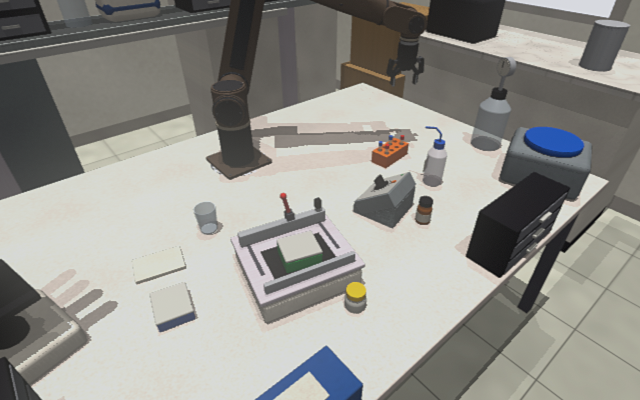

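```bash
cat > h.py <<'E'
from cell import *
import cv2,numpy as np
def pix(cal,u,v,z):
    K,R,t=cal["intrinsics"],cal["R"],np.array(cal["t"])
    d=R.T@np.linalg.inv(K)@np.array([u,v,1.]); o=-R.T@t
    return o+d*(z-o[2])/d[2]
def proj(cal,X):
    p=cal["intrinsics"]@(cal["R"]@np.array(X)+cal["t"]); return p[:2]/p[2]
def down(a):  # tool x axis at world angle a, pointing down
    c,s=np.cos(a),np.sin(a); return np.array([[c,s,0],[s,-c,0],[0,0,-1.]])
def snap(c,f):
    cal=get_calibration(c); im=camera(c); cv2.imwrite(f"pics/{f}.png",im[:,:,::-1]); return cal,im
E
python3 - <<'E'
from h import *
k=get_calibration("top")
print("grip",pix(k,338,198,.163),"bar ends",pix(k,333,197,.125),pix(k,405,216,.125),"knob",pix(k,263,198,.11))
print(get_tool_rot().round(2).tolist())
c=get_calibration("wrist"); print("cam in tool", get_tool_rot().T@(-c["R"].T@c["t"]-get_tcp_pos()), (c["R"]@get_tool_rot()).round(2).tolist())
a=-.25
for o in (a,a+np.pi/2,a-np.pi/2,a+np.pi):
    print(o,solve_ik([.54,-.19,.42],down(o)))
E
```

```text
grip [ 0.56234092 -0.05229676  0.163     ] bar ends [ 0.56873342 -0.03639058  0.125     ] [ 0.51012211 -0.28311546  0.125     ] knob [0.56033185 0.20579145 0.11      ]
[[-0.91, 0.41, 0.0], [0.41, 0.91, -0.0], [-0.0, -0.0, -1.0]]
cam in tool [ 0.07299044  0.00055785 -0.06974799] [[-0.0, 1.0, 0.0], [-0.96, 0.0, -0.29], [-0.29, -0.0, 0.96]]
-0.25 [-5.15508947e-01 -6.32061863e-03  1.69288460e+00 -4.44089210e-16
  1.45502867e+00  1.30528738e+00]
1.3207963267948966 [-5.15508947e-01 -6.32061863e-03  1.69288460e+00 -4.44089210e-16
  1.45502867e+00 -2.65508947e-01]
-1.8207963267948966 None
2.891592653589793 [-5.15508947e-01 -6.32061863e-03  1.69288460e+00 -4.44089210e-16
  1.45502867e+00 -1.83630527e+00]
```

```bash
python3 - <<'E'
from h import *
R=down(1.33)
move_to([.58,-.15,.40],R)
cal,im=snap("wrist","w1")
for n in "shaker dish clamp_bar clamp_grip lever_pivot lever_tip".split():
    print(n,[(np.round(d["position"],3).tolist(),round(d["confidence"],2)) for d in look_for("wrist",n)[:2]])
np.save("w1cal.npy",cal,allow_pickle=True)
print(get_t())
E
```

```text
shaker [([0.597, -0.137, 0.085], 0.75), ([0.542, -0.144, 0.193], 0.66)]
dish [([0.64, -0.181, 0.128], 0.59)]
clamp_bar [([0.547, -0.139, 0.124], 0.88), ([0.598, -0.134, 0.088], 0.72)]
clamp_grip [([0.545, -0.14, 0.124], 0.82)]
lever_pivot [([0.538, -0.142, 0.123], 0.94)]
lever_tip [([0.541, -0.146, 0.192], 0.92), ([0.296, -0.267, 0.055], 0.74)]
5.0583
```

View pics/w1.png

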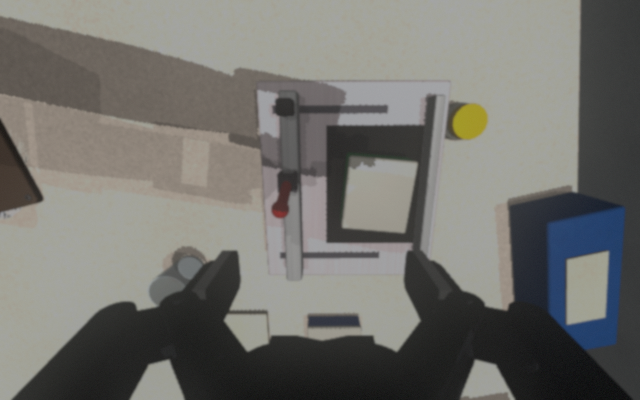

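```bash
python3 - <<'E'
from h import *
cal=np.load("w1cal.npy",allow_pickle=True).item()
P=lambda u,v,z:pix(cal,u,v,z)[:2].round(4)
A,B=P(258,81,.085),P(450,81,.085); C=P(270,274,.085); print("corners",A,B,C,"yaw",np.arctan2(*(B-A)[::-1]),np.arctan2(*(A-C)[::-1])-np.pi/2,np.linalg.norm(B-A),np.linalg.norm(A-C))
D,E=P(290,91,.125),P(295,278,.125); print("bar",D,E,np.linalg.norm(D-E),np.arctan2(*(D-E)[::-1])-np.pi/2)
print("grip",P(284,103,.163),"ball",P(281,208,.206),"pivot",P(288,181,.14))
print("dish",[P(*p,.13) for p in((348,155),(418,160),(408,234),(343,229))])
print("fence",P(429,96,.115),P(417,250,.115))
E
python3 - <<'E'
import cv2
im=cv2.imread("pics/w1.png")[75:290,245:465]
cv2.imwrite("pics/w1c.png",cv2.resize(im,None,fx=2.7,fy=2.7,interpolation=cv2.INTER_CUBIC))
E
```

```text
corners [ 0.5296 -0.0138] [ 0.7661 -0.0716] [ 0.4645 -0.2826] yaw -0.23969877594797065 -0.23761231386547088 0.24346065390530772 0.27657087699177585
bar [ 0.5691 -0.0393] [ 0.5104 -0.2757] 0.24357883734019262 -0.2433855150173998
grip [ 0.5631 -0.0533] ball [ 0.5381 -0.1502] pivot [ 0.5409 -0.1376]
dish [array([ 0.618 , -0.1257]), array([ 0.6991, -0.1517]), array([ 0.6726, -0.2448]), array([ 0.5915, -0.2178])]
fence [ 0.727  -0.0827] [ 0.6845 -0.279 ]
```

View pics/w1c.png

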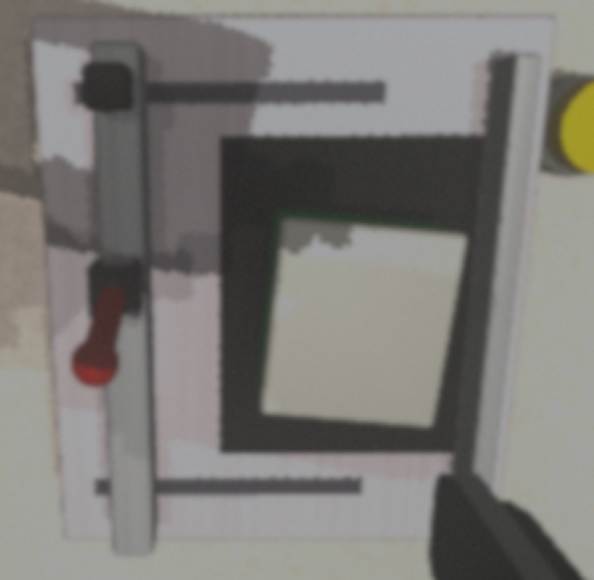

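```bash
python3 - <<'E'
from h import *
R=down(1.331); xd=np.array([np.cos(-.24),np.sin(-.24),0])
g=np.array([.5625,-.054,.206])
move_to(g+[0,0,.07],R)
print(servo_line(g,vel=.1,max_force=15),get_tcp_pos())
gripper_to(0,40); print("w",get_width(),get_wrist_force())
hit=servo_line(g+xd*.092,vel=.05,max_force=18)
p=get_tcp_pos(); print(hit,"travel",(p-g)@xd,"F",get_wrist_force()@xd,get_wrist_force(),get_t())
hold(.3)
snap("top","t1"); snap("scene","s1")
a=cv2.imread("pics/t1.png")[125:245,310:440]; b=cv2.imread("pics/s1.png")[170:330,220:380]
cv2.imwrite("pics/c1.png",np.hstack([cv2.resize(a,(400,370)),cv2.resize(b,(390,370),interpolation=2)]))
E
```

```text
False [ 0.56299497 -0.05421503  0.20674647]
w 0.20612813266803084 [-0.28838148 -0.22430057  2.32806951]
True travel 0.07957109396598135 F -4.179034970170249 [-4.12027066  0.74403728  3.97609261] 8.6583
```

View pics/c1.png

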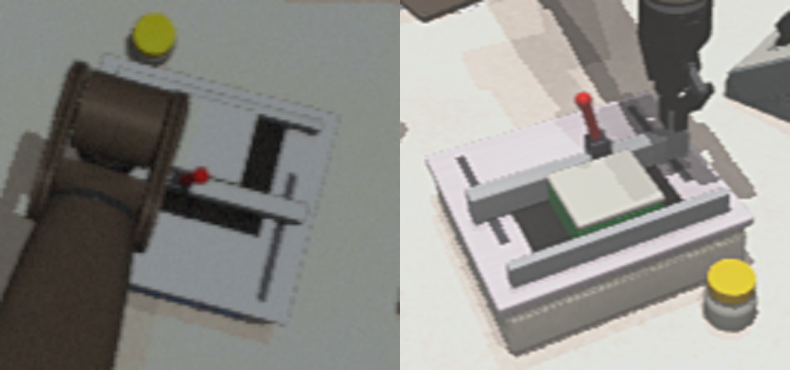

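```bash
python3 - <<'E'
from h import *
xd=np.array([np.cos(-.24),np.sin(-.24),0]); g=np.array([.5625,-.054,.206])
for k in range(3):
    p=get_tcp_pos(); hit=servo_line(p+xd*.008,vel=.02,max_force=22)
    p=get_tcp_pos(); print(hit,"travel",(p-g)@xd,(p-g)[:2],"F",get_wrist_force()@xd); hold(.2); print((get_tcp_pos()-g)@xd,get_wrist_force())
    if hit: break
snap("scene","s2")
print(look_for("scene","dish")[:1],get_t())
b=cv2.imread("pics/s2.png")[200:310,220:380]
cv2.imwrite("pics/c2.png",cv2.resize(b,(800,550),interpolation=2))
E
```

```text
True travel 0.08040038913146609 [ 0.07820272 -0.0186751 ] F -5.455914853904298
0.08038381134835741 [-5.56952858  0.19992433  4.13889472]
[{'position': [0.6756, -0.1966, 0.1308], 'confidence': 0.76}] 9.7
```

View pics/c2.png

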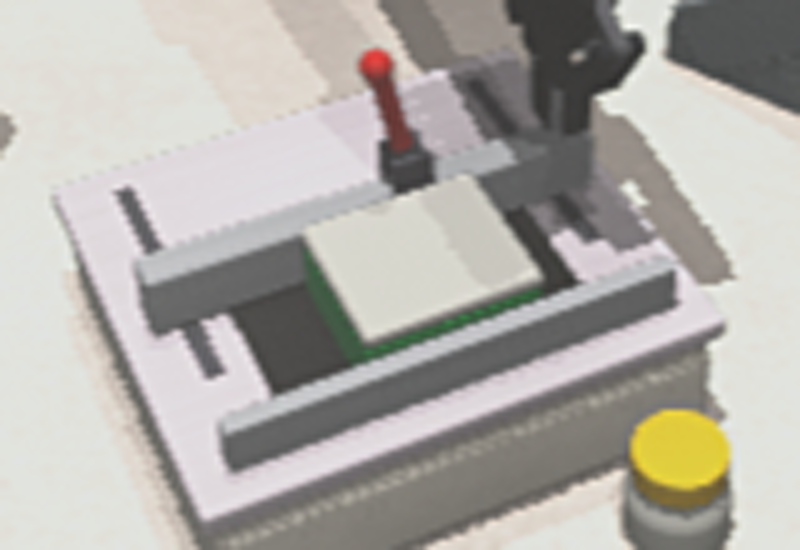

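```bash
python3 - <<'E'
from h import *
k=get_calibration("scene"); P=lambda u,v,z:pix(k,220+u/5-.4,200+v/5-.4,z)
xd=np.array([np.cos(-.24),np.sin(-.24),0])
f=[P(222,424,.115),P(670,262,.115)]; b=P(150,290,.125); d=[P(372,340,.13),P(540,275,.13),P(308,238,.13),P(475,178,.13)]
for n,p in zip("f f b dF dF dB dB".split(),f+[b]+d): print(n,p.round(4),(p@xd).round(4))
d=f[1]-f[0];print("fence yaw",np.arctan2(d[1],d[0])-np.pi/2)
E
```

```text
f [ 0.6854 -0.3166  0.115 ] 0.741
f [ 0.7416 -0.0872  0.115 ] 0.7411
b [ 0.6001 -0.3013  0.125 ] 0.6545
dF [ 0.6996 -0.241   0.13  ] 0.7368
dF [ 0.7179 -0.1529  0.13  ] 0.7337
dB [ 0.6242 -0.2245  0.13  ] 0.6597
dB [ 0.6432 -0.1332  0.13  ] 0.6565
fence yaw -0.24036287485246843
```

```bash
python3 - <<'E'
from h import *
xd=np.array([np.cos(-.24),np.sin(-.24),0]); g=np.array([.5625,-.054,.206])
p0=get_tcp_pos()
for k in range(1,7):
    servo_line(p0+xd*.001*k,vel=.01,max_force=40); hold(.1)
    F=get_wrist_force()
    print(k,(get_tcp_pos()-g)@xd,F@xd,get_wrist_torque().round(2))
    if abs(F@xd)>35: break
hold(.2);print(get_t())
E
```

```text
1 0.08039450709889132 -5.564581679093529 [-0.17 -0.17  0.05]
2 0.08058631928418569 -8.971376620144085 [-0.1   0.23  0.02]
3 0.08079825447583054 -12.373950777457342 [-0.08  0.66  0.01]
4 0.08096571243735247 -16.144376222216408 [ 0.07  1.19 -0.03]
5 0.0811714018024033 -18.18592132401647 [ 0.17  1.63 -0.01]
6 0.08136574893477416 -22.729173687870293 [ 0.16  2.03 -0.01]
12.0
```

```bash
python3 - <<'E'
from h import *
xd=np.array([np.cos(-.24),np.sin(-.24),0]); yd=np.array([-xd[1],xd[0],0])
p=get_tcp_pos(); gripper_to(.6); 
q=get_tcp_pos(); servo_line(q+[0,0,.09],vel=.2); gripper_to(0)
snap("scene","s3"); tip=look_for("scene","lever_tip")[:1]; print(tip)
piv=p-yd*.0863; piv[2]=.140
if tip: d=np.array(tip[0]["position"])-piv; print("tip rel",d@xd,d@yd,d[2])
np.save("piv.npy",piv); print(piv)
def T(th,ex=0):
    y=-.060*np.sin(th)+(.009+ex)*np.cos(th)+.011*np.cos(th); z=.060*np.cos(th)+.009*np.sin(th)-.010*np.cos(th)
    return piv+yd*y+[0,0,z+.073]
a=T(-.3,.012); servo_line(np.r_[a[:2],get_tcp_pos()[2]],vel=.25); servo_line(a,vel=.15)
print(get_wrist_force())
for th in (0,.2,.4,.6,.8,1.0,1.2,1.35,1.5,1.54):
    h=servo_line(T(th),vel=.08,max_force=25); print(th,h,get_wrist_force().round(1))
    if h and th<1.2: break
hold(.3); print(get_t(),get_tcp_pos()[2]-.073)
E
```

```text
[]
[ 0.62115627 -0.15662268  0.14      ]
[ 0.66826313 -0.47639131  0.23521672]
0 False [-0.3 -0.  -0.2]
0.2 False [-0.3 -0.5  0.1]
0.4 False [ 0.3 -0.6  0.2]
0.6 False [ 0.6 -0.4  0.6]
0.8 False [ 0.1 -0.5 -1. ]
1.0 False [-0.1  0.8  0.3]
1.2 False [0.5 0.7 0.4]
1.35 False [0.5 0.5 0.7]
1.5 False [1.6 0.3 1.7]
1.54 False [0.4 2.1 6.6]
17.775 0.15234050188339376
```

```bash
cat >> h.py <<'E'
def knobR(psi,phi):
    """tool rot: z into panel; tool x in panel at angle phi ccw (seen from above) from panel-up"""
    t=np.radians(35); h=np.array([np.cos(psi),np.sin(psi),0]); n=-np.sin(t)*h+[0,0,np.cos(t)]
    up=np.cos(t)*h+[0,0,np.sin(t)]; left=np.cross(n,up)
    x=np.cos(phi)*up+np.sin(phi)*left; z=-n
    return np.column_stack([x,np.cross(z,x),z]),n,up,left
E
python3 - <<'E'
from h import *
servo_line(get_tcp_pos()+[0,0,.13],vel=.3)
snap("scene","s4")
best=None
for phi in np.arange(-np.pi,np.pi,.2):
    R,n,up,left=knobR(.15,phi)
    pos=np.array([.56,.206,.11])+.20*n
    j=solve_ik(pos,R)
    if j is not None:
        c=np.abs(j-get_joint_pos()).max(); print(round(phi,2),round(c,2),np.round(j[5],2))
        if best is None or abs(j[5])<best[0]: best=(abs(j[5]),pos,R,phi)
print(best[3]); move_to(best[1],best[2])
cal,im=snap("wrist","w2"); np.save("w2cal.npy",cal,allow_pickle=True)
for n in "console knob_grip pointer mark".split():
    print(n,[(np.round(d["position"],3).tolist(),round(d["confidence"],2)) for d in look_for("wrist",n)[:2]])
print(get_t())
b=cv2.imread("pics/s4.png")[190:310,220:390]; w=cv2.imread("pics/w2.png")
cv2.imwrite("pics/c4.png",cv2.resize(b,(600,424),interpolation=2))
E
```

```text
-3.14 1.23 -1.48
-2.94 1.43 -1.68
-2.74 1.63 -1.88
-2.54 1.83 -2.08
-2.34 2.03 -2.28
-2.14 2.23 -2.48
-1.94 2.43 -2.68
-1.14 3.06 2.8
-0.94 2.86 2.6
-0.74 2.66 2.4
-0.54 2.46 2.2
-0.34 2.26 2.0
-0.14 2.06 1.8
0.06 1.86 1.6
0.26 1.66 1.4
0.46 1.46 1.2
0.66 1.26 1.0
0.86 1.06 0.8
1.06 0.86 0.6
1.26 0.81 0.4
1.46 0.81 0.2
1.66 0.81 0.0
1.86 0.81 -0.2
2.06 0.81 -0.4
2.26 0.81 -0.6
2.46 0.81 -0.8
2.66 0.81 -1.0
2.86 0.94 -1.2
3.06 1.14 -1.4
1.6584073464102111
console [([0.548, 0.221, 0.079], 0.89)]
knob_grip [([0.547, 0.209, 0.099], 0.61)]
pointer [([0.548, 0.213, 0.098], 0.59)]
mark []
20.2583
```

View pics/c4.png

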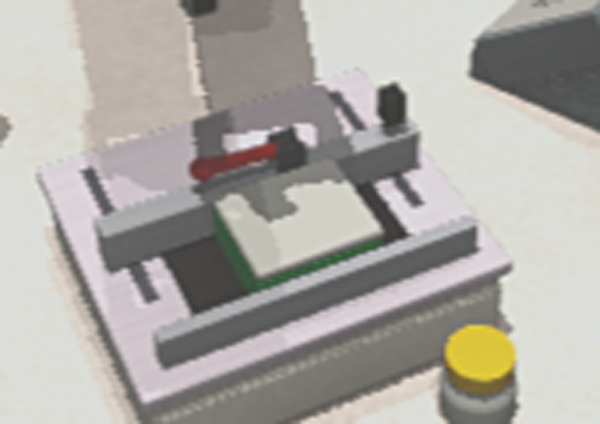

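View pics/w2.png

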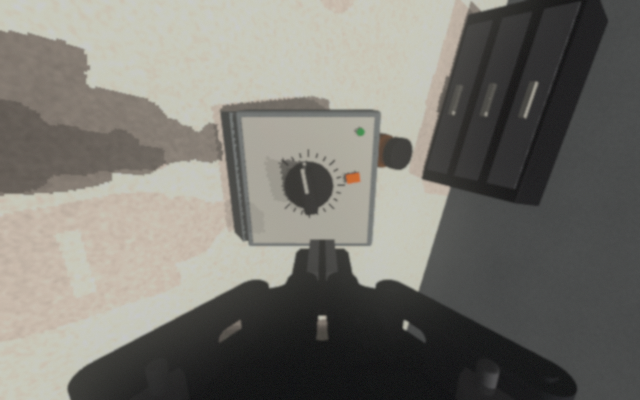

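```bash
python3 - <<'E'
import cv2
im=cv2.imread("pics/w2.png")[100:250,220:400]
cv2.imwrite("pics/w2c.png",cv2.resize(im,None,fx=4,fy=4,interpolation=cv2.INTER_CUBIC))
E
```

```text
(no output)
```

View pics/w2c.png

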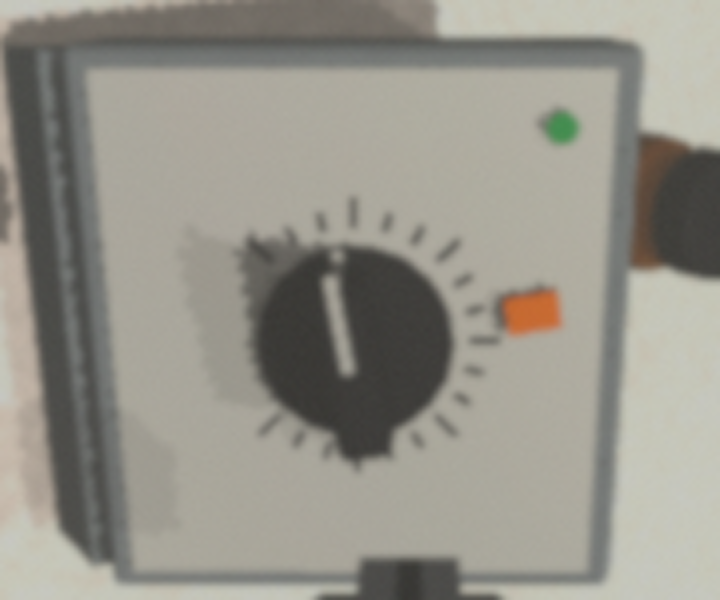

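```bash
python3 - <<'E'
from h import *
cal=np.load("w2cal.npy",allow_pickle=True).item()
K,Rc,t=cal["intrinsics"],cal["R"],np.array(cal["t"]); o=-Rc.T@t
q=lambda u,v:(219.6+u/4+.0,99.6+v/4)
c=pix(cal,*q(355,340),.085+.0065*np.cos(np.radians(35)))
psi=.15
def on(u,v,h):
    d=Rc.T@np.linalg.inv(K)@np.array([*q(u,v),1.]); return o+d*((P0+h*n-o)@n)/(d@n)
for it in range(5):
    _,n,up,left=knobR(psi,0); P0=c-.0065*n
    co=[on(*p,0) for p in((85,68),(620,66),(588,572),(125,572))]  # bl(left-low), left-up, right-up, right-low
    L=lambda p:np.array([(p-P0)@up,(p-P0)@left])
    q4=[L(p) for p in co]
    e=[q4[1]-q4[0],q4[2]-q4[3]]; da=np.mean([np.arctan2(v[1],v[0]) for v in e])
    f=[q4[0]-q4[3],q4[1]-q4[2]]; db=np.mean([np.arctan2(-v[0],v[1]) for v in f])
    print(psi,da,db,np.round(q4,4).tolist()); psi+=((da+db)/2)/np.cos(np.radians(35))*.8
ang=lambda v:np.degrees(np.arctan2(v[1],v[0])) # ccw from up
s1,s2=L(on(330,275,.034)),L(on(348,375,.034)); print("stripe",s1,s2,ang(s1-s2))
pt=L(on(337,257,.0065)); mk=L(on(531,312,.001)); print("ptr",pt,ang(pt),"mark",mk,ang(mk), np.linalg.norm(mk))
for p in((352,212),(485,340),(258,247),(448,425),(270,425)): v=L(on(*p,0)); print("tick",ang(v),np.linalg.norm(v))
print("P0",P0,"psi",psi)
E
```

```text
0.15 0.08883144079828549 0.081121838737474 [[-0.072, 0.0616], [0.0602, 0.0736], [0.0705, -0.0629], [-0.0601, -0.0742]]
0.23298985797357102 0.021483832017690337 0.010799267118809228 [[-0.0668, 0.0661], [0.0644, 0.0691], [0.0666, -0.0693], [-0.066, -0.072]]
0.24875401280249326 0.008606590725531358 -0.0025675201823290453 [[-0.0658, 0.0669], [0.0652, 0.0682], [0.0658, -0.0706], [-0.0671, -0.0716]]
0.25170295034604495 0.00619410935383254 -0.005067982046389038 [[-0.0656, 0.0671], [0.0654, 0.068], [0.0657, -0.0708], [-0.0673, -0.0715]]
0.2522528493862999 0.005744116142156931 -0.005534249734625612 [[-0.0656, 0.0671], [0.0654, 0.068], [0.0656, -0.0709], [-0.0673, -0.0715]]
stripe [-0.00412595  0.02355972] [-0.00036149 -0.00057354] 98.86592301284705
ptr [-0.00427091  0.02183924] 101.06518754119298 mark [0.04603676 0.00621634] 7.690129526418435 0.046454563032171436
tick 91.16395371582715 0.0321135630343393
tick -2.956915664438213 0.034278442406185196
tick 137.48630561494846 0.034008661253654024
tick -46.34831360897776 0.0358772731672201
tick -132.40383969017608 0.03542921395604644
P0 [0.55997381 0.21261476 0.085     ] psi 0.25235532921723947
```

```bash
cat > k.py <<'E'
from h import *
psi=.252
_,n,up,left=knobR(psi,0)
P0=np.array([.55997,.21261,.085])-.0015*left
def pose(h,deg): return P0+n*(h+.054),knobR(psi,np.radians(deg))[0]
E
python3 - <<'E'
from k import *
gripper_to(.55)
p,R=pose(.085,99.5); move_to(p,R)
p,R=pose(.0295,99.5); print(servo_line(p,R,vel=.1,max_force=12))
gripper_to(0,25); print("w",get_width()*85,get_wrist_force().round(1),get_wrist_torque().round(2))
for d in (75,50,25,9.5):
    move_to(*pose(.0295,d)); print(d,get_wrist_force().round(1),get_wrist_torque().round(2))
gripper_to(.55); p,_=pose(.085,9.5); servo_line(p,vel=.15)
gripper_to(0)
move_to(P0+.20*n,knobR(psi,np.radians(95))[0])
cal,im=snap("wrist","w3"); np.save("w3cal.npy",cal,allow_pickle=True); print(get_t())
c=proj(cal,P0).round().astype(int); print(c)
b=im[c[1]-70:c[1]+70,c[0]-80:c[0]+80,::-1]
cv2.imwrite("pics/w3c.png",cv2.resize(b,None,fx=4,fy=4,interpolation=2))
E
```

```text
False
w 13.561202628878878 [-5.1 -2.3  5.7] [-0.21  0.49 -0.08]
75 [-4.8 -2.1  6. ] [-0.19  0.47 -0.09]
50 [-5.6 -3.3  6.3] [-0.27  0.39 -0.18]
25 [-4.6 -4.3  6.2] [-0.49  0.34 -0.22]
9.5 [-3.8 -4.3  5.9] [-0.55  0.39 -0.38]
26.975
[322 196]
```

View pics/w3c.png

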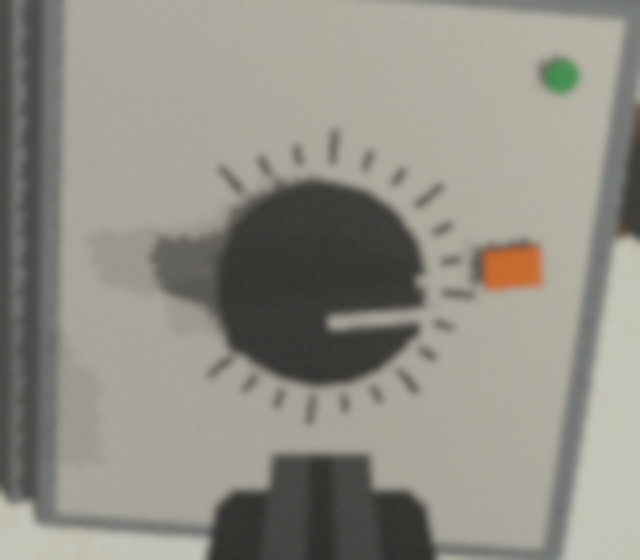

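```bash
python3 - <<'E'
from k import *
cal=np.load("w3cal.npy",allow_pickle=True).item()
K,Rc,t=cal["intrinsics"],cal["R"],np.array(cal["t"]); o=-Rc.T@t
def L(u,v,h):
    d=Rc.T@np.linalg.inv(K)@np.array([241.6+u/4,125.6+v/4,1.]); x=o+d*((P0+h*n-o)@n)/(d@n)-P0
    return np.array([x@up,x@left])
A=lambda v:np.degrees(np.arctan2(v[1],v[0]))
C=np.mean([L(*p,0) for p in((335,146),(459,294),(311,410))],0); 
tk=[L(*p,0) for p in((335,146),(311,410),(231,179),(218,367),(435,194),(409,381))]
c=np.array(tk).reshape(-1,2); ctr=(np.mean([c[2],c[3],c[4],c[5]],0)); print("center off",ctr,c.round(4).tolist())
s=L(420,314,.034)-L(330,323,.034); print("stripe",A(s))
d=L(418,281,.0065);m=L(512,267,.001); print("dot",d,A(d),A(d-ctr),"mark",A(m),A(m-ctr))
E
```

```text
center off [ 0.00036199 -0.00040852] [[0.0002, 0.0338], [0.0002, -0.0346], [-0.0242, 0.0236], [-0.0244, -0.025], [0.0256, 0.0243], [0.0245, -0.0245]]
stripe 10.969801590350176
dot [0.02314624 0.00376599] 9.241273195717739 10.38251378211261 mark 9.643814581056196 10.209715669812319
```

```bash
python3 - <<'E'
from h import *
print(get_wrist_force(),get_t()); close_job()
E
```

```text
[ 0.06179712 -0.22845721 -0.58962856] 26.975
the job is handed in; nothing more can be done
```

I slid the clamp bar until it stopped against the dish, flipped the cam lever flat, turned the speed knob about 90° clockwise to the orange mark, and handed the job in at 27 s.

- **Clamping:** The bar met stiff contact after about 80–81 mm of travel, and I pushed up to about 23 N to square the dish. That is short of the nominal 84 mm. My start point came from the camera and was only good to a few mm, so this number does not confirm the clamp by itself. The scene picture gave a bar-to-fence gap of about 86.5 mm (85 mm expected), within the 3 mm tolerance. The dish looked flat against bar and fence.
- **Lever:** It pushed back with 6.6 N at its stop, and a later picture showed it lying flat with the dish still held. One `look_for` call for the lever tip found nothing, so I placed the push from the clamp pose instead.
- **Knob:** The last wrist picture put the pointer at about 10.4–11.0° and the mark at about 10°. They agree to about 1°, against an allowed 7.5°.
- **Finish:** The robot was clear of everything, with a wrist force of about 0.6 N. I did not measure the bystanders again at the end. The arm's paths kept clear of them and I felt no unexpected contact.

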